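# Clamp a relief plaque in the carving jig with its ball knob

### The arm

A 7-joint arm with a two-finger parallel gripper is mounted at the origin on the work surface. World frame = base frame: x ahead of the robot, y to its left, z up, the work surface at z = 0. Lengths are in m, angles in degrees, forces in N, time in s.
With the tool pointing down it reaches from about 0.4 to 0.875 m from the base axis. Payload 6.5 kg.
Tool frame: the origin (TCP) lies between the finger pads; the fingertips stand 19 mm ahead of it and the grasp point (between the pads) is the TCP (arm.nose_length is the distance from the TCP to the fingertips, in m); x points along the fingers, y is the direction in which the jaws open and shut, and the axes are right-handed (so a half turn about x gives the same grasp; the last joint's range is limited). The gripper opens to 88 mm and grips with 3 to 60 N. Pads are 18 mm wide; open, the fingers measure 123 mm over their backs; the gripper's body (75 mm by 187 mm) begins 45 mm behind the grasp point.
Start: joints at [64.103, 30.733, -0.252, 88.115, 0.149, 61.152, -4.079], TCP at [0.245, -0.602, 0.258] pointing down, gripper open.
Joint ranges: [-154.64, 154.64], [-21.42, 123.67], [-72.66, 72.17], [13.99, 137.28], [-74.86, 254.86], [10.95, 109.41], [-158.01, 158.01]. Speed limits (degrees/s): [136.94, 136.94, 180, 180, 180, 180, 180].

### API

Orientations are given as [roll, pitch, yaw] about the fixed x, y, z axes, in that order (R = Rz(yaw) Ry(pitch) Rx(roll)).
In Python, from bench import arm gives the robot as it stands.
- The arm moves only by the tool jog_arm, never from a script. Its argument "series" is a list of rows, each a list of 7 numbers: the shift along the tool's x, y, z in m, then the turn, a rotation vector about the tool's x, y, z in rad, then the gripper's target within -1 to 1 (shut at 1, half-way at 0, fully open at -1). A call has 1 to 10 rows; each row shifts and turns the commanded pose from where the row before left it, along the tool's axes as they then stand; what a row does not reach is not made up. A row lasts 1/12 s, in which the tool goes at most 41.7 mm and 7.16 degrees, less where a joint would pass 70% of its speed; a pose out of reach is approached as far as the arm can. A call with a gripper value outside its range is refused whole. The fingers move at their own pace and stop on an object; the grip force is fixed at half the most. Time passes only in rows, so rows that do not move let the fingers close. It gives the time, the measured TCP pose, the force and the opening at its end, in the units of the state.
- arm.get_obs(): the state, without advancing time (a new reading comes with each control period).
- arm.get_image(name): name is "scene" or "top"; returns a dict with "image" (384x512x3 uint8, red, green, blue), "range_z" (384x512 float32, m along the optical axis (not along the pixel's ray), 0 where there is no reading), "fov_y" (degrees; the focal length in pixels is half the picture's height over the tangent of half this angle, whatever the lens; pixels are square), "cx", "cy" (the principal point, pixels), "rvec" (rotation vector, rad) and "tvec" (3), from world to camera coordinates, as OpenCV has them. Camera axes: x right, y down, z forward; pixel columns grow to the right and rows downward; lengths in m; the calibration is good to about 2 mm. A picture is of the moment at which its call begins.
- arm.close_job(): hands the job in, once; it reports no verdict.
The state is a dict: "t": time; "joints": joint angles; "joint_vel": joint speeds; "joint_torque": joint torques, N m; "tcp_pos": TCP position; "ee_rot": TCP orientation; "wrist_force": force on the tool from outside, world axes, zero at the start; "moment": the same for the moment, N m; "width": opening from 0.0 (shut) to 1.0 (fully open).
Only numpy, scipy, OpenCV 4.12 (cv2) and the standard library are available. Lean on these libraries where they do the work, as an engineer would, in place of code of your own. Each camera call takes 0.05 s, during which the arm holds its last target.

### The job

Lay the small grey plaque with the white rose flat in the carving jig, rose up, lengthwise and centred between the wooden fence and the rubber jaw, and let go of it. Then turn the jig's smooth ball knob clockwise until the spring jaw holds the plaque squarely against the fence with about 12 newtons, never more than 20 because plaster cracks, and let go. Leave everything else where it is.

Things in the scene. Friction and masses are not known exactly. Their poses are not given: they have to be found in the camera images.
- plaque: The plaque: a loose grey board 56 mm (its x) by 90 mm (its y) by 18 mm thick, about 0.12 kg, with a white rose and leaves on top (12 mm high, within 18 mm of its middle line). Origin: centre of its underside; z up. Either way round is the same. Starts on the table, turned at most 0.5 rad from the world axes. Grip it across the 56 mm.
- jig: The carving jig, fixed to the table: plywood base 130 mm (x) by 270 mm (y, the clamping direction) by 12 mm thick; its upper face is the bed, 12 mm up. Origin: on the underside, 5 mm towards +y from its middle; z up. Fence at the -y end, ball knob at the +y end, sprung rubber jaw between. The plaque should lie within 8 mm of x = 0, its y along the jig's y.
- seat (a point): Point on the bed (axes as the jig's) where the underside centre of the plaque is best laid: it then clears fence and jaw by 4 mm or more at its ends. Clamped, the plaque lies 4 mm nearer the fence (-y). The jaw face (44 mm wide, up to 19 mm over the bed) starts 49 to 63 mm to +y of this point: its setting differs every time and is not measured. The sides (+-x) are open for fingers.
- fence: The fence: a wooden bar 90 mm (x) by 14 mm (y) by 20 mm high, fixed on the jig's bed, axes as the jig's. Origin: centre of its underside. Its inner face is 7 mm towards +y from the origin.
- gearbox (a point): Middle of the top of the grey gearbox (56 by 50 mm) under the knob, 38 mm above the table, axes as the jig's. A collar 28 mm wide stands 10 mm above it. Gear: each rad of the knob feeds the jaw 10 mm to the fence (-y). The jaw is sprung, 2 N per mm: once the plaque is home on the fence, 12 N come 6 mm (0.6 rad) later.
- ball_center (a point): Centre of the knob's ball: smooth, slippery, black, 48 mm in diameter (friction about 0.4), centre 90 mm above the table, on an upright 14 mm stem over the gearbox. 18 mm are free between the ball's underside and the collar. Flat fingers must reach past the widest part (tips 8 to 20 mm below the centre); gripped higher they slip off. A grip of 35 N or more turns it.
- knob (a joint): Angle of the ball knob, rad: 0 at the start, grows clockwise seen from above (tightening), end stop 3.8. Turning freely takes about 0.22 N m; it holds itself where it is left. 0.8 to 2.2 rad bring jaw and plaque home on the fence; from there the turning torque rises 0.010 N m per newton of clamping, 0.2 N m per rad, so 12 N is 0.12 N m above free turning.
- medallion: A loose round plaster medallion, 72 mm across, 14 mm high; origin: centre of its underside. To be left alone.
- sander: A loose cork sanding block 60 x 100 x 25 mm; origin: centre of its underside. To be left alone.
- spatula: A loose spatula about 200 mm long, lying on the table; origin: at its middle. To be left alone.
- brush: A loose brush about 200 mm long, lying on the table; origin: at its middle. To be left alone.
- glue: A loose white glue bottle 52 mm in diameter, 110 mm high; origin: centre of its underside. To be left alone.
- tin: A loose small tin 70 mm in diameter, 70 mm high; origin: centre of its underside. To be left alone.
- bowl: A loose white bowl 90 mm in diameter, 40 mm high; origin: centre of its underside. To be left alone.
Things that resemble listed ones, but are neither listed nor needed, are in the scene too. Of the things that look like the plaque, take the one that is farthest from the robot's base at the start.

How it is judged (in metres and radians):
On the way, in this order (a step that is already met when the one before it is completed fails the run):
1. the plaque lies flat on the jig's bed between fence and jaw and is let go, not yet clamped (z of plaque in the frame of jig between 0.0095 and 0.015 m and angle between plaque's own z axis and vertical below 0.06 rad and x of plaque in the frame of jig between -0.012 and 0.012 m and y of plaque in the frame of jig between -0.064 and -0.036 m and angle between the y axis of plaque and the y axis of jig, either way round below 0.15 rad and contact force between the fingers and plaque below 0.1 N and contact force between fence and plaque below 3 N), for 0.2 s.
2. the jaw presses the plaque against the fence with 8 to 17 N (contact force between fence and plaque between 8 and 17 N and value of joint knob above 0.8 rad), for 0.3 s.
At the end, for the whole second after the job is handed in: The plaque lies flat on the jig's bed (tilt under 0.06 rad), within 10 mm of the middle, square to the fence within 0.06 rad and against it (within 2.5 mm), at rest, pressed on the fence by the jaw with 8 to 17 N through the turned knob, hands off (all of step 2 and z of plaque in the frame of jig between 0.0095 and 0.015 m and angle between plaque's own z axis and vertical below 0.06 rad and x of plaque in the frame of jig between -0.01 and 0.01 m and y of plaque in the frame of jig between -0.064 and -0.0585 m and angle between the y axis of plaque and the y axis of jig, either way round below 0.06 rad and linear speed of plaque below 0.01 m/s); the robot touches nothing.
It fails at once if the plaque is pressed on the fence with more than 20 N (contact force between fence and plaque above 20 N).
It fails at once if another loose thing on the table is moved more than 20 mm (distance of any of medallion, sander, spatula, brush, glue, tin, bowl from where it was at the start of the episode above 0.02 m).
It also fails if it takes over 72 s, if anything falls off the work surface, if the arm or the gripper's body presses on something with over 40 N, if the wrist force passes 120 N, or if a joint passes its speed limit or range.

## Working session

There is one attempt and no reset: what is moved stays moved. The work goes in short steps, Python scripts to look and compute and a tool call to move; the robot and the scene stay as the last step left them, time stands still between calls to the robot, and variables do not carry over. Pictures are saved under pics/ and viewed, and the job is handed in when it is done.

Besides the shell and the picture viewer there is one more tool, called after ">>>" by a JSON object that holds its "name" and its "arguments". jog_arm: Moves the arm, as the interface text tells. Its arguments: {"type":"object","properties":{"series":{"type":"array"}},"required":["series"]}

```bash
ls; mkdir -p pics
python3 - <<'E'
from bench import arm
import cv2,numpy as np
print(arm.get_obs())
for n in ("scene","top"):
    d=arm.get_image(n)
    cv2.imwrite(f"pics/{n}0.png",d["image"][:,:,::-1])
    np.savez(f"{n}0.npz",**d)
    print(n,d["fov_y"],d["cx"],d["cy"],d["rvec"],d["tvec"])
E
```

```text
pics
{'t': 0.0, 'joints': array([64.10478949, 30.77878848, -0.25384758, 88.16949805,  0.15014835,
       61.15201498, -4.08012029]), 'joint_vel': array([ 0.06123902,  0.06609838, -0.10767228, -0.00909567, -0.0252054 ,
        0.02848887, -0.03521277]), 'joint_torque': array([-2.78569660e-04, -5.70980251e+01,  9.90914069e-01, -2.51602364e+01,
       -5.61666861e-02,  1.80185091e-02,  8.91782042e-05]), 'tcp_pos': array([ 0.24432881, -0.60170854,  0.2568327 ]), 'ee_rot': array([-85.06660903,  89.90001607, 117.03924744]), 'wrist_force': array([ 0.52352652, -0.75302018, -0.114695  ]), 'moment': array([ 0.03219971,  0.06684689, -0.00737592]), 'width': 0.9996228912798508}
scene 52.598073709885895 255.10711598874173 190.7037559549967 [ 2.1391427   1.37233889 -0.44753995] [-0.23153502 -0.31065903  1.62905403]
top 46.08015426585178 253.66313181778773 195.0316288384802 [ 2.12547865 -2.18891306  0.12640124] [0.01886534 0.53153296 1.23757648]
```

View pics/scene0.png

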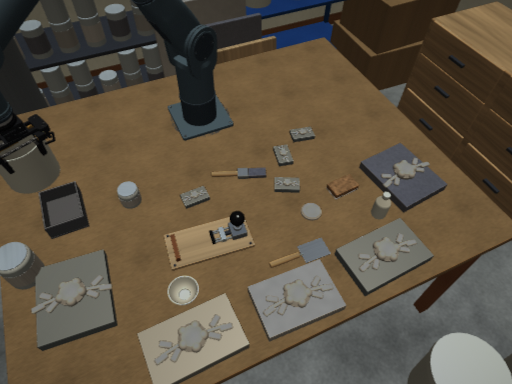

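View pics/top0.png

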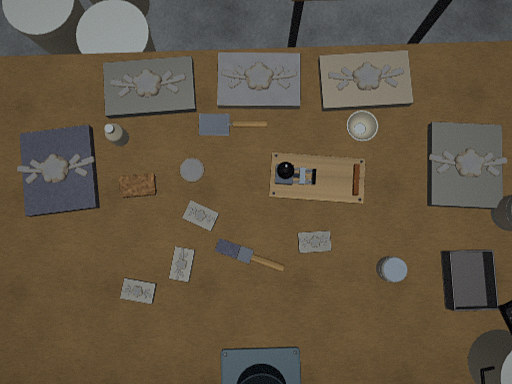

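```bash
cat > h.py <<'E'
import cv2,numpy as np
def load(n): return dict(np.load(n,allow_pickle=True))
def f(d): return d["image"].shape[0]/2/np.tan(np.radians(float(d["fov_y"])/2))
def world(d,u,v,z=None):
    """world xyz of pixel; from depth, or meeting plane z"""
    R,_=cv2.Rodrigues(d["rvec"]);t=np.ravel(d["tvec"]);F=f(d)
    u=np.asarray(u,float);v=np.asarray(v,float)
    r=np.stack([(u-d["cx"])/F,(v-d["cy"])/F,np.ones_like(u)],-1)
    c=-R.T@t
    if z is None:
        Z=d["range_z"][np.round(v).astype(int),np.round(u).astype(int)]
        return (r*Z[...,None]-t)@R
    w=r@R
    return c+w*((z-c[2])/w[...,2])[...,None]
def cloud(d):
    v,u=np.mgrid[:384,:512]
    return world(d,u,v)
def proj(d,P):
    K=np.array([[f(d),0,d["cx"]],[0,f(d),d["cy"]],[0,0,1]],float)
    return cv2.projectPoints(np.asarray(P,float).reshape(-1,3),d["rvec"],d["tvec"],K,None)[0][:,0]
E
python3 - <<'E'
from h import *
d=load("top0.npz")
for n,u,v in [("A",201,215),("B",181,264),("C",138,291),("D",314,241),("jigball",286,171),("bed",335,175),("fence",356,179),("med",192,169)]:
    p=world(d,np.array(u),np.array(v)); print(n,p.round(4),np.hypot(p[0],p[1]).round(3))
im=d["image"][:,:,::-1]
cv2.imwrite("pics/crop1.png",cv2.resize(im[145:310,110:375],None,fx=3,fy=3,interpolation=cv2.INTER_CUBIC))
s=load("scene0.npz")["image"][:,:,::-1]
cv2.imwrite("pics/crop2.png",cv2.resize(s[120:280,150:350],None,fx=3.5,fy=3.5,interpolation=cv2.INTER_CUBIC))
E
```

```text
A [0.48   0.1523 0.0316] 0.504
B [0.3459 0.2095 0.0326] 0.404
C [0.2757 0.3293 0.0285] 0.429
D [ 0.3984 -0.1606  0.0313] 0.43
jigball [ 0.5834 -0.0843  0.1138] 0.59
bed [ 0.5856 -0.2321  0.0101] 0.63
fence [ 0.5689 -0.2868  0.0317] 0.637
med [0.6153 0.1787 0.0109] 0.641
```

View pics/crop1.png

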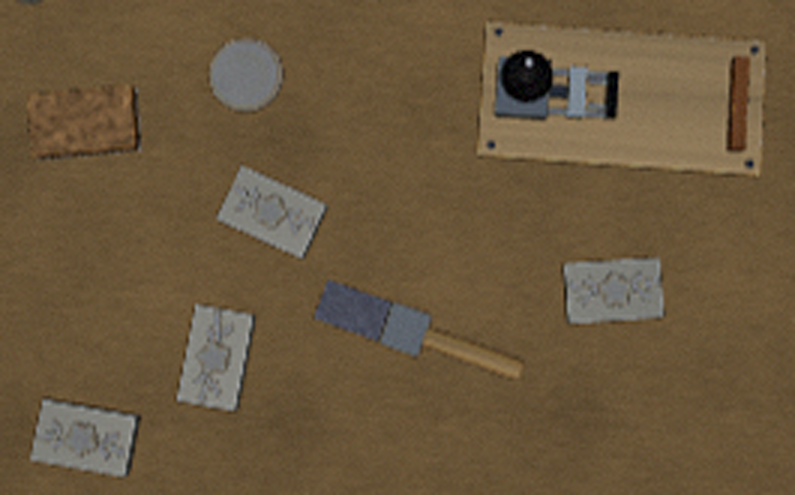

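View pics/crop2.png

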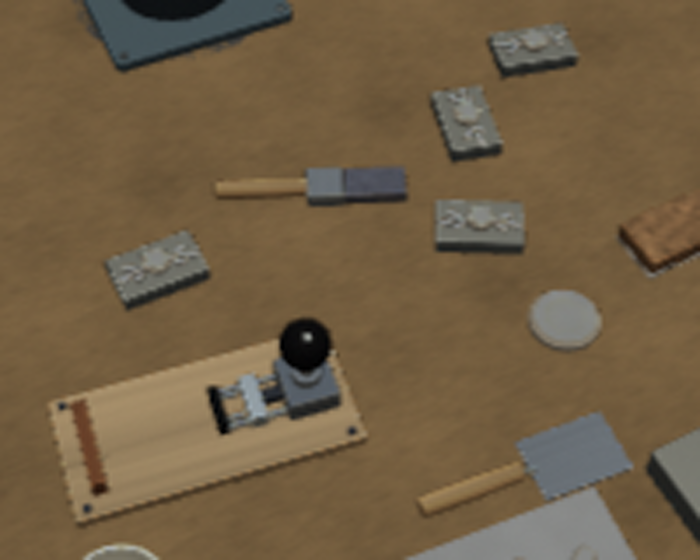

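```bash
cat > meas.py <<'E'
from h import *
import sys
def rect(P):
    (c,s,a)=cv2.minAreaRect((P[:,:2]*1000).astype(np.float32)); return np.round(c,1),np.round(s,1),round(a,2)
for n in ("top0.npz","scene0.npz"):
    d=load(n);X=cloud(d)
    dist=lambda x,y:np.hypot(X[...,0]-x,X[...,1]-y)
    m=(dist(.48,.152)<.075)&(X[...,2]>.011)&(X[...,2]<.025)
    print(n,"plaque",rect(X[m]),m.sum(),"z",np.median(X[m][:,2]), X[m][:,:2].mean(0))
    m=(abs(X[...,0]-.585)<.1)&(abs(X[...,1]+.18)<.18)&(X[...,2]>.006)&(X[...,2]<.018)
    print("bed",rect(X[m]),m.sum(),np.median(X[m][:,2]))
    m=(dist(.57,-.287)<.07)&(X[...,2]>.025)&(X[...,2]<.04)
    print("fence",rect(X[m]),m.sum(),np.median(X[m][:,2]))
    m=(dist(.585,-.084)<.05)&(X[...,2]>.08)
    P=X[m]; r=.024
    from scipy.optimize import least_squares
    s=least_squares(lambda c:np.linalg.norm(P-c,axis=1)-r,[.585,-.084,.09],loss="soft_l1",f_scale=.001)
    print("ball",s.x.round(4),len(P))
    m=(abs(X[...,0]-.58)<.05)&(X[...,1]<-.1)&(X[...,1]>-.25)&(X[...,2]>.022)&(X[...,2]<.05)
    print("jaw y percentiles",np.percentile(X[m][:,1],[0,1,5,50,99]), X[m].mean(0))
E
python3 meas.py
```

```text
top0.npz plaque (array([479.3, 156.7]), array([89.9, 55.8]), 63.7) 545 z 0.017859976587753824 [0.47900931 0.15683524]
bed (array([ 583.7, -178.4]), array([194.7, 330.9]), 0.25) 3278 0.011357874437098271
fence (array([ 568. , -286.9]), array([15.2, 89.5]), 84.6) 174 0.030908472880164496
ball [ 0.5897 -0.0836  0.0893] 240
jaw y percentiles [-0.17314016 -0.17244584 -0.17077859 -0.13759574 -0.10030925] [ 0.58148571 -0.13972818  0.02888751]
scene0.npz plaque (array([479.2, 158.6]), array([87.4, 60.6]), 63.4) 284 z 0.01927116977723977 [0.48243873 0.15599625]
bed (array([ 586.1, -177.2]), array([184.2, 346. ]), 0.36) 2300 0.012961090677785156
fence (array([ 566.9, -286.1]), array([13.5, 92.1]), 84.08) 119 0.032570823604171836
ball [ 0.5875 -0.0822  0.0908] 183
jaw y percentiles [-0.17327587 -0.17205213 -0.16910741 -0.13283778 -0.10055535] [ 0.58659901 -0.1334133   0.03030815]
```

```bash
cat > jig.py <<'E'
from h import *
from scipy.optimize import least_squares, minimize
for n in ("top0.npz","scene0.npz"):
    d=load(n);im=d["image"].astype(float);X=cloud(d)
    near=(abs(X[...,0]-.585)<.12)&(abs(X[...,1]+.18)<.2)
    # light plywood
    bright=im.sum(2)
    m=near&(bright>(330 if n[0]=='t' else 330))
    m=cv2.morphologyEx(m.astype(np.uint8),cv2.MORPH_OPEN,np.ones((2,2)))
    k,lab,st,_=cv2.connectedComponentsWithStats(m)
    i=1+np.argmax(st[1:,4]); m=(lab==i)
    v,u=np.nonzero(m); h=cv2.convexHull(np.stack([u,v],1).astype(np.float32))[:,0]
    W=world(d,h[:,0],h[:,1],z=.012)
    print(n,m.sum(),cv2.minAreaRect((W[:,:2]*1000).astype(np.float32)))
    cv2.imwrite(f"pics/m_{n[:3]}.png",cv2.resize((m*255).astype(np.uint8),None,fx=1.5,fy=1.5))
    print(np.percentile(bright[near],[10,50,75,90]))
E
python3 jig.py
```

```text
top0.npz 1285 ((543.4757690429688, -179.24374389648438), (267.5804443359375, 57.8045654296875), 84.18199920654297)
[228. 249. 321. 346.]
scene0.npz 2099 ((581.94921875, -177.38558959960938), (268.6673583984375, 128.0121612548828), 84.12358093261719)
[249.4 273.  362.  396. ]
```

```bash
python3 -c "
import cv2
cv2.imwrite('pics/m2.png',cv2.hconcat([cv2.imread('pics/m_top.png')[150:330,350:600],cv2.imread('pics/m_sce.png')[300:430,200:450].repeat(1,0)[:130]][:1]))
cv2.imwrite('pics/m3.png',cv2.imread('pics/m_sce.png')[300:430,200:450])"
```

```text
(no output)
```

View pics/m2.png

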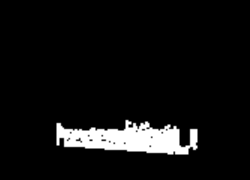

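```bash
sed -i "s/330 if n/290 if n/" jig.py; python3 jig.py
```

```text
top0.npz 3254 ((577.534912109375, -182.48757934570312), (268.5234680175781, 130.32115173339844), 84.18329620361328)
[228. 249. 321. 346.]
scene0.npz 2099 ((581.94921875, -177.38558959960938), (268.6673583984375, 128.0121612548828), 84.12358093261719)
[249.4 273.  362.  396. ]
```

```bash
sed -i "s/np.ones((2,2))/np.ones((3,3))/" jig.py; python3 jig.py | grep npz
python3 - <<'E'
from h import *
# sub-pixel: fence/bed/plaque via depth cloud with colour mask too
for n in ("top0.npz","scene0.npz"):
    d=load(n);X=cloud(d)
    near=(abs(X[...,0]-.585)<.09)&(abs(X[...,1]+.18)<.16)
    m=near&(X[...,2]>.0085)&(X[...,2]<.016)
    m=cv2.morphologyEx(m.astype(np.uint8),cv2.MORPH_OPEN,np.ones((3,3)))
    k,lab,st,_=cv2.connectedComponentsWithStats(m);m=lab==1+np.argmax(st[1:,4])
    print(n,cv2.minAreaRect((X[m][:,:2]*1000).astype(np.float32)))
    for q in [(.40,.0),(.7,0),(.45,-.25),(.45,.1),(.6,.05)]:
        s=np.hypot(X[...,0]-q[0],X[...,1]-q[1])<.02
        print(q,np.median(X[s][:,2]).round(4),X[s][:,2].std().round(4))
E
```

```text
top0.npz 3197 ((579.5986938476562, -179.6784210205078), (268.60784912109375, 128.538818359375), 84.18162536621094)
scene0.npz 1857 ((578.0266723632812, -170.34774780273438), (250.8104248046875, 128.3578338623047), 84.11058807373047)
top0.npz ((590.3193359375, -231.88848876953125), (147.21881103515625, 88.6043701171875), 40.65976333618164)
(0.4, 0.0) -0.0009 0.0026
(0.7, 0) -0.0005 0.003
(0.45, -0.25) -0.0012 0.0026
(0.45, 0.1) -0.0003 0.003
(0.6, 0.05) -0.0005 0.0024
scene0.npz ((577.5135498046875, -195.33773803710938), (235.16497802734375, 133.665771484375), 83.13047790527344)
(0.4, 0.0) 0.0009 0.0021
(0.7, 0) 0.0011 0.0024
(0.45, -0.25) 0.001 0.0023
(0.45, 0.1) 0.0008 0.0022
(0.6, 0.05) 0.0019 0.0021
```

```bash
cat > go.py <<'E'
import sys,numpy as np
from bench import arm
from scipy.spatial.transform import Rotation as Rn
def cur():
    o=arm.get_obs(); return o,np.array(o["tcp_pos"]),Rn.from_euler("xyz",o["ee_rot"],degrees=True)
def delta(x,y,z,head):
    """heading (deg) of the tool's y axis in world, tool x down; returns tool shift+rotvec"""
    o,p,R=cur(); h=np.radians(head)
    Y=np.array([np.cos(h),np.sin(h),0]);X=np.array([0,0,-1.]);Z=np.cross(X,Y)
    T=Rn.from_matrix(np.stack([X,Y,Z],1))
    dr=(R.inv()*T).as_rotvec(); d=R.inv().apply(np.array([x,y,z])-p)
    print("t",round(o["t"],2),"pos",p.round(4),"yhead",np.degrees(np.arctan2(*R.as_matrix()[[1,0],1])).round(2),"j",np.round(o["joints"],0),"w",round(o["width"],3),"F",np.round(o["wrist_force"],1),"M",np.round(o["moment"],2))
    print("shift(tool)",d.round(4),"rotvec",dr.round(4),"deg",np.degrees(dr).round(1))
if __name__=="__main__": delta(*map(float,sys.argv[1:]))
E
python3 go.py .479 .157 .15 -26.3; python3 go.py .479 .157 .15 153.7
python3 - <<'E'
from h import *
d=load("top0.npz");X=cloud(d)
m=(X[...,2]>.04)&(X[...,2]<1)&(X[...,0]<.9)&(X[...,0]>.2)
for y in np.arange(-.8,.5,.1):
    s=m&(abs(X[...,1]-y)<.05)
    if s.sum(): print(round(y,1),s.sum(),X[s].max(0).round(3),X[s].min(0).round(3))
E
```

```text
t 0.1 pos [ 0.2444 -0.6017  0.257 ] yhead -67.89 j [64. 31. -0. 88.  0. 61. -4.] w 0.999 F [ 0.2 -0.2  0.1] M [ 0.05  0.02 -0.02]
shift(tool) [ 0.1079 -0.6145 -0.5029] rotvec [-7.259e-01 -5.000e-04  1.500e-03] deg [-41.6  -0.    0.1]
t 0.1 pos [ 0.2444 -0.6017  0.257 ] yhead -67.89 j [64. 31. -0. 88.  0. 61. -4.] w 0.999 F [ 0.2 -0.2  0.1] M [ 0.05  0.02 -0.02]
shift(tool) [ 0.1079 -0.6145 -0.5029] rotvec [2.4157e+00 1.9000e-03 6.0000e-04] deg [1.384e+02 1.000e-01 0.000e+00]
-0.7 620 [ 0.708 -0.65   0.111] [ 0.415 -0.708  0.04 ]
-0.6 1194 [ 0.717 -0.55   0.073] [ 0.2  -0.65  0.04]
-0.5 812 [ 0.713 -0.493  0.348] [ 0.2  -0.55  0.04]
-0.4 761 [ 0.899 -0.35   0.075] [ 0.282 -0.447  0.04 ]
-0.3 901 [ 0.898 -0.25   0.076] [ 0.287 -0.35   0.04 ]
-0.2 82 [ 0.891 -0.201  0.05 ] [ 0.79 -0.25  0.04]
-0.1 555 [ 0.9   -0.05   0.118] [ 0.565 -0.138  0.04 ]
-0.0 643 [0.9   0.05  0.072] [ 0.792 -0.05   0.04 ]
0.1 116 [0.897 0.094 0.05 ] [0.825 0.05  0.04 ]
0.2 226 [0.899 0.25  0.05 ] [0.795 0.169 0.04 ]
0.3 671 [0.9   0.35  0.071] [0.779 0.251 0.04 ]
0.4 559 [0.895 0.422 0.113] [0.688 0.35  0.04 ]
```

>>> {"name": "jog_arm", "arguments": {"series": [[-0.002,-0.016,-0.034,0,0,0,-1],[-0.002,-0.016,-0.034,0,0,0,-1],[-0.002,-0.016,-0.034,0,0,0,-1],[-0.002,-0.016,-0.034,0,0,0,-1],[-0.002,-0.016,-0.034,0,0,0,-1],[-0.002,-0.016,-0.034,0,0,0,-1],[-0.002,-0.016,-0.034,0,0,0,-1],[-0.002,-0.016,-0.034,0,0,0,-1],[-0.002,-0.016,-0.034,0,0,0,-1]]}}

```text
t: 0.85
tcp_pos: [0.4746, -0.352, 0.2756]
ee_rot: [-46.4, 90.0, 155.7]
wrist_force: [0.5, 0.1, -0.2]
width: 1.0
```

```bash
python3 go.py .479 .157 .2 -26.3
```

```text
t 0.85 pos [ 0.4746 -0.352   0.2756] yhead -67.9 j [ 36.  24.  -6.  96.   3.  60. -38.] w 1.0 F [ 0.5  0.1 -0.2] M [-0.02 -0.03 -0.01]
shift(tool) [ 0.0757 -0.4699 -0.1956] rotvec [-7.26e-01  2.00e-04  6.00e-04] deg [-41.6   0.    0. ]
```

>>> {"name": "jog_arm", "arguments": {"series": [[0.003,-0.036,-0.015,0,0,0,-1],[0.003,-0.036,-0.015,0,0,0,-1],[0.003,-0.036,-0.015,0,0,0,-1],[0.003,-0.036,-0.015,0,0,0,-1],[0.003,-0.036,-0.015,0,0,0,-1],[0.003,-0.036,-0.015,0,0,0,-1],[0.003,-0.036,-0.015,0,0,0,-1],[0.003,-0.036,-0.015,0,0,0,-1],[0.003,-0.036,-0.015,0,0,0,-1],[0.003,-0.036,-0.015,0,0,0,-1]]}}

```text
t: 1.68
tcp_pos: [0.4768, 0.038, 0.2455]
ee_rot: [26.9, 90.0, -131.0]
wrist_force: [0.2, -0.2, -0.3]
width: 0.998
```

>>> {"name": "jog_arm", "arguments": {"series": [[0.003,-0.036,-0.015,0,0,0,-1],[0.003,-0.036,-0.015,0,0,0,-1],[0.003,-0.036,-0.015,0,0,0,-1],[0,0,0,-0.121,0,0,-1],[0,0,0,-0.121,0,0,-1],[0,0,0,-0.121,0,0,-1],[0,0,0,-0.121,0,0,-1],[0,0,0,-0.121,0,0,-1],[0,0,0,-0.121,0,0,-1],[0,0,0,0,0,0,-1]]}}

```text
t: 2.52
tcp_pos: [0.4782, 0.1531, 0.2364]
ee_rot: [-57.4, 90.0, -173.4]
wrist_force: [-0.0, 1.1, 0.4]
width: 0.998
```

```bash
python3 go.py .479 .157 .06 -26.3
```

```text
t 2.52 pos [0.4782 0.1531 0.2364] yhead -26.06 j [ -0.  20. -28. 110.  12.  52. -60.] w 0.998 F [-0.   1.1  0.4] M [-0.02 -0.01  0.01]
shift(tool) [ 0.1764 -0.0008 -0.0039] rotvec [0.0042 0.0005 0.0007] deg [0.2 0.  0. ]
```

>>> {"name": "jog_arm", "arguments": {"series": [[0.035,-0.0005,-0.002,0.004,0,0,-1],[0.035,-0.0005,-0.002,0,0,0,-1],[0.035,0,0,0,0,0,-1],[0.035,0,0,0,0,0,-1],[0.032,0,0,0,0,0,-1],[0,0,0,0,0,0,-1],[0,0,0,0,0,0,-1]]}}

```text
t: 3.1
tcp_pos: [0.4782, 0.1571, 0.0639]
ee_rot: [-42.2, 89.8, -158.8]
wrist_force: [0.2, 0.3, 1.6]
width: 0.995
```

```bash
python3 go.py .479 .157 .022 -26.3
cat > pic.py <<'E'
import sys;from h import *;from bench import arm
n,tag=sys.argv[1:3];d=arm.get_image(n);np.savez(f"{tag}.npz",**d)
u0,v0,u1,v1=map(int,sys.argv[3:7]);s=min(800/(u1-u0),600/(v1-v0),5)
cv2.imwrite(f"pics/{tag}.png",cv2.resize(d["image"][v0:v1,u0:u1,::-1],None,fx=s,fy=s,interpolation=cv2.INTER_CUBIC));print(s)
E
python3 pic.py scene s1 200 120 360 240
```

```text
t 3.1 pos [0.4782 0.1571 0.0639] yhead -26.64 j [ -7.  36. -20. 115.  23.  32. -70.] w 0.995 F [0.2 0.3 1.6] M [-0.03 -0.07 -0.02]
shift(tool) [ 0.0419  0.0009 -0.0004] rotvec [-0.0059  0.0026  0.0024] deg [-0.3  0.2  0.1]
5.0
```

View pics/s1.png

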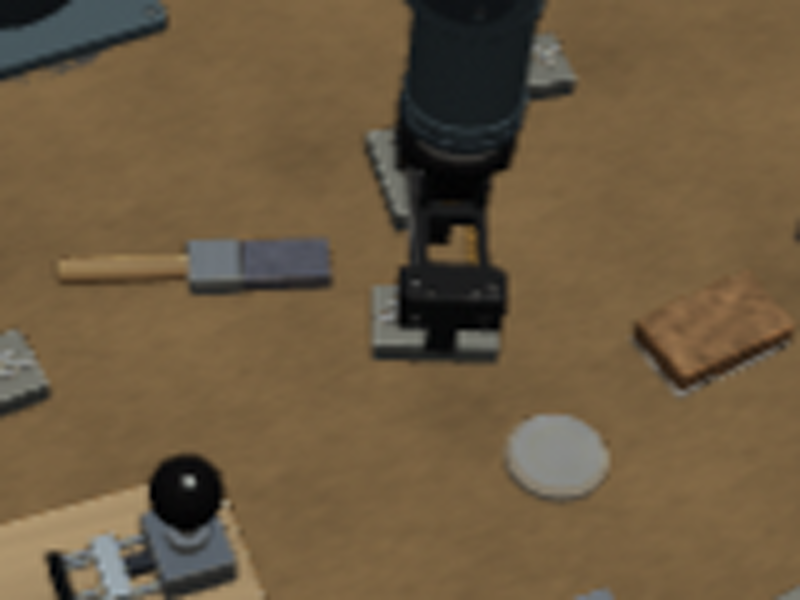

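Plaque A (crop px 435,335) is the small plaque farthest from the base, at 0.50 m against 0.40–0.43 m for the other three. It lies centred under the open fingers, so I descend and close.

>>> {"name": "jog_arm", "arguments": {"series": [[0.02,0.001,0,-0.006,0.002,0.002,-1],[0.02,0,0,0,0,0,-1],[0,0,0,0,0,0,-1],[0,0,0,0,0,0,1],[0,0,0,0,0,0,1],[0,0,0,0,0,0,1],[0,0,0,0,0,0,1],[0,0,0,0,0,0,1],[0,0,0,0,0,0,1],[0,0,0,0,0,0,1]]}}

```text
t: 3.98
tcp_pos: [0.4806, 0.1572, 0.0255]
ee_rot: [134.1, 89.8, 17.9]
wrist_force: [-1.0, -0.4, 7.2]
width: 0.629
```

```bash
python3 go.py .479 .157 .022 -26.3
```

```text
t 3.98 pos [0.4806 0.1572 0.0255] yhead -26.18 j [ -9.  40. -18. 116.  25.  28. -72.] w 0.629 F [-1.  -0.4  7.2] M [-0.13  0.38 -0.08]
shift(tool) [ 0.0035 -0.0014  0.0009] rotvec [ 0.002  -0.0025 -0.0026] deg [ 0.1 -0.1 -0.2]
```

>>> {"name": "jog_arm", "arguments": {"series": [[-0.01,0,0,0,0,0,1],[-0.02,0,0,0,0,0,1],[-0.03,0,0,0,0,0,1],[-0.035,0,0,0,0,0,1],[-0.035,0,0,0,0,0,1],[-0.01,0,0,0,0,0,1],[0,0,0,0,0,0,1],[0,0,0,0,0,0,1]]}}

```text
t: 4.65
tcp_pos: [0.4798, 0.1564, 0.1646]
ee_rot: [126.9, 89.8, 10.7]
wrist_force: [0.3, 0.1, -1.8]
width: 0.632
```

```bash
python3 go.py .479 .157 .15 -26.3;  python3 pic.py scene s2 200 100 360 220;python3 pic.py top t2 110 145 375 310
```

```text
t 4.65 pos [0.4798 0.1564 0.1646] yhead -26.2 j [ -2.  27. -26. 113.  17.  44. -64.] w 0.632 F [ 0.3  0.1 -1.8] M [-0.09  0.05  0.02]
shift(tool) [ 0.0146 -0.001  -0.0002] rotvec [ 0.0017 -0.0019 -0.0025] deg [ 0.1 -0.1 -0.1]
5.0
3.018867924528302
```

View pics/s2.png

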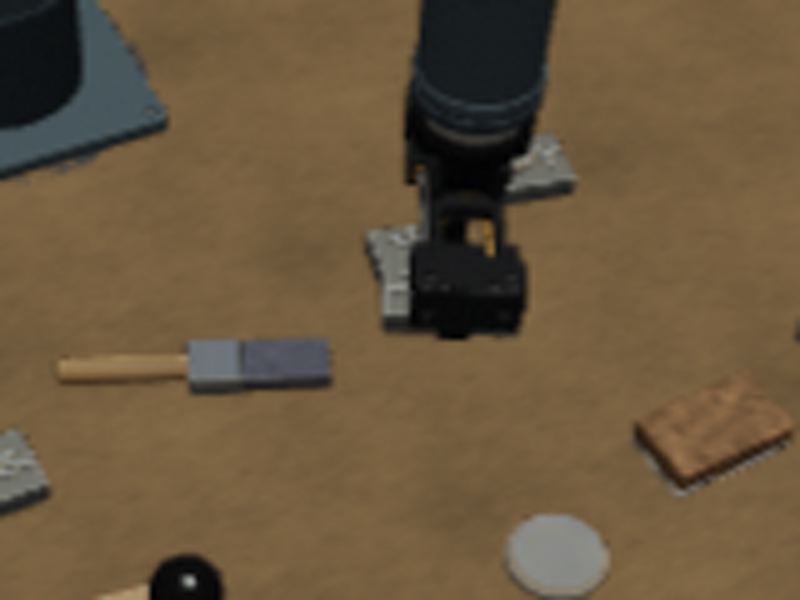

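View pics/t2.png

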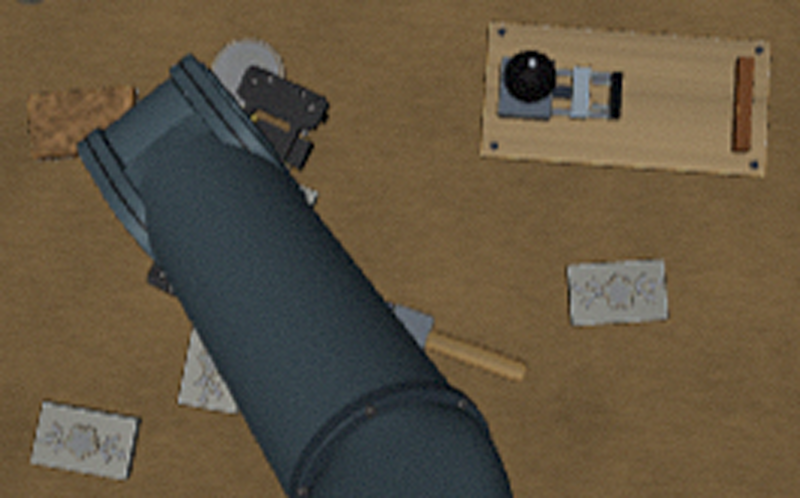

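```bash
python3 go.py .5744 -.2265 .19 -26.2|tail -1; python3 go.py .5744 -.2265 .19 -5.85 | tail -1; python3 meas.py >/dev/null
python3 - <<'E'
from h import *
d=load("t2.npz")
for q in [(.05)]: pass
print(proj(d,[[.5744,-.2265,.012],[.5798,-.1738,.012]]))
E
```

```text
shift(tool) [-0.0268  0.2547  0.3012] rotvec [0.0003 0.0003 0.0001] deg [0. 0. 0.]
shift(tool) [-0.0268  0.2547  0.3012] rotvec [-3.549e-01  3.000e-04  1.000e-04] deg [-20.3   0.    0. ]
[[333.3561699  178.78987624]
 [314.89421624 177.47368707]]
```

>>> {"name": "jog_arm", "arguments": {"series": [[-0.015,0.01,0.012,0,0,0,1],[-0.012,0.02,0.025,0,0,0,1],[0,0.025,0.03,0,0,0,1],[0,0.025,0.03,0,0,0,1],[0,0.025,0.03,0,0,0,1],[0,0.025,0.03,0,0,0,1],[0,0.025,0.03,0,0,0,1],[0,0.025,0.03,0,0,0,1],[0,0.025,0.03,0,0,0,1],[0,0.025,0.03,0,0,0,1]]}}

```text
t: 5.58
tcp_pos: [0.563, -0.1949, 0.1893]
ee_rot: [-125.6, 89.9, 118.2]
wrist_force: [0.8, 0.6, -0.6]
width: 0.632
```

>>> {"name": "jog_arm", "arguments": {"series": [[0,0.015,0.015,0,0,0,1],[0,0.01,0.009,0,0,0,1],[0,0,0,-0.09,0,0,1],[0,0,0,-0.09,0,0,1],[0,0,0,-0.09,0,0,1],[0,0,0,-0.085,0,0,1],[0,0,0,0,0,0,1],[0,0,0,0,0,0,1]]}}

```text
t: 6.25
tcp_pos: [0.5754, -0.2245, 0.1903]
ee_rot: [170.1, 89.9, 74.2]
wrist_force: [0.3, -0.0, -0.8]
width: 0.632
```

```bash
python3 go.py .5744 -.2265 .06 -5.85
```

```text
t 6.25 pos [ 0.5754 -0.2245  0.1903] yhead -5.9 j [ 35.  34. -26.  95.  17.  54.  -3.] w 0.632 F [ 0.3 -0.  -0.8] M [-0.04 -0.1   0.04]
shift(tool) [ 0.1303 -0.0009  0.0025] rotvec [-0.0009 -0.0026 -0.0004] deg [-0.1 -0.1 -0. ]
```

>>> {"name": "jog_arm", "arguments": {"series": [[0.03,-0.001,0.0025,0,-0.002,0,1],[0.035,0,0,0,0,0,1],[0.035,0,0,0,0,0,1],[0.025,0,0,0,0,0,1],[0,0,0,0,0,0,1],[0,0,0,0,0,0,1]]}}

```text
t: 6.75
tcp_pos: [0.5741, -0.2273, 0.0656]
ee_rot: [-105.1, 90.0, 159.0]
wrist_force: [0.5, 0.5, -0.7]
width: 0.631
```

```bash
python3 go.py .5744 -.2265 .038 -5.85; python3 pic.py scene s3 150 190 270 280;python3 pic.py top t3 250 135 390 225
```

```text
t 6.75 pos [ 0.5741 -0.2273  0.0656] yhead -5.89 j [ 33.  44. -22.  98.  23.  42.  -6.] w 0.631 F [ 0.5  0.5 -0.7] M [-0.05 -0.13 -0.01]
shift(tool) [ 0.0276  0.0003 -0.0008] rotvec [-0.0006 -0.0001  0.0005] deg [-0. -0.  0.]
5
5
```

View pics/s3.png

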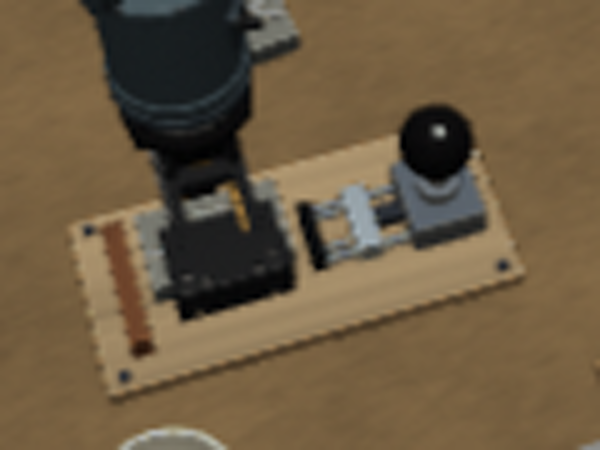

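View pics/t3.png

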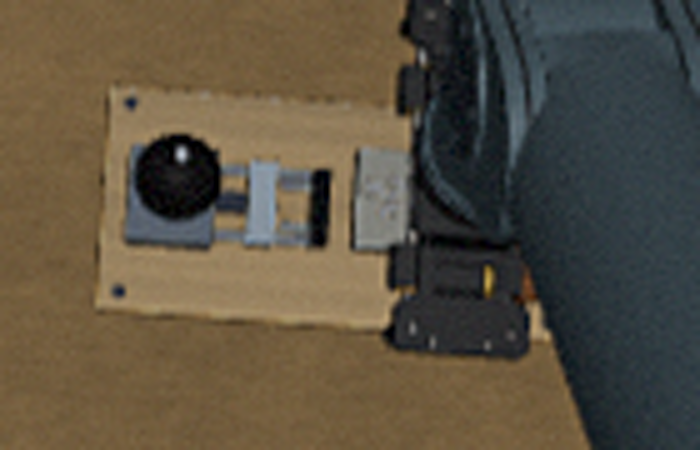

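Run:
```python
from h import *
d=load("t3.npz");X=cloud(d)
def J(P):
    q=np.radians(-5.85);c,s=np.cos(q),np.sin(q);D=np.asarray(P)[...,:2]-[.5798,-.1738]
    return np.stack([c*D[...,0]+s*D[...,1],-s*D[...,0]+c*D[...,1]],-1)
# plaque visible +y end
print("plaque end corners",J(world(d,np.array([250+358/5,250+351/5]),np.array([135+149/5,135+249/5]),z=.0576)).round(4))
print("jaw face",J(world(d,np.array([250+330/5,250+328/5]),np.array([135+170/5,135+245/5]),z=.031)).round(4))
d=load("s3.npz");S=lambda l:(np.array([150+a/5 for a,b in l]),np.array([190+b/5 for a,b in l]))
print("scene plaque fence-end upper corners",J(world(d,*S([(135,217),(160,297)]),z=.0576)).round(4))
print("scene fence inner top",J(world(d,*S([(124,222),(152,345)]),z=.032)).round(4))
print("scene jaw face",J(world(d,*S([(300,205),(318,268)]),z=.031)).round(4))
```

```text
plaque end corners [[ 0.0291 -0.0111]
 [-0.0271 -0.0103]]
jaw face [[ 0.0213  0.0005]
 [-0.0217 -0.0008]]
scene plaque fence-end upper corners [[-0.0266 -0.0973]
 [ 0.0338 -0.0949]]
scene fence inner top [[-0.0417 -0.1048]
 [ 0.0498 -0.1069]]
scene jaw face [[-0.019   0.0049]
 [ 0.0295  0.0035]]
```

>>> {"name": "jog_arm", "arguments": {"series": [[0.012,0,-0.001,0,0,0,1],[0.01,0,0,0,0,0,1],[0.005,0,0,0,0,0,1],[0,0,0,0,0,0,1],[0,0,0,0,0,0,1]]}}

```text
t: 7.27
tcp_pos: [0.5748, -0.2273, 0.0393]
ee_rot: [69.0, 89.9, -26.8]
wrist_force: [-0.3, 0.2, -1.1]
width: 0.632
```

```bash
python3 go.py .5744 -.2265 .0375 -5.85
```

```text
t 7.27 pos [ 0.5748 -0.2273  0.0393] yhead -5.85 j [ 32.  46. -21.  99.  24.  40.  -7.] w 0.632 F [-0.3  0.2 -1.1] M [ 0.02 -0.03  0.07]
shift(tool) [ 0.0018 -0.0005 -0.0008] rotvec [-0.      0.0007 -0.0018] deg [-0.   0.  -0.1]
```

>>> {"name": "jog_arm", "arguments": {"series": [[0.001,0,0,0,0,0,1],[0.001,0,0,0,0,0,1],[0,0,0,0,0,0,1]]}}

```text
t: 7.52
tcp_pos: [0.5752, -0.2274, 0.0378]
ee_rot: [72.5, 89.8, -23.3]
wrist_force: [0.3, -0.6, -1.2]
width: 0.63
```

>>> {"name": "jog_arm", "arguments": {"series": [[0.0007,0,0,0,0,0,1],[0,0,0,0,0,0,1]]}}

```text
t: 7.68
tcp_pos: [0.5753, -0.2275, 0.0376]
ee_rot: [67.8, 89.8, -28.0]
wrist_force: [-1.6, -0.8, 5.0]
width: 0.627
```

Contact (+5 N). Open.

>>> {"name": "jog_arm", "arguments": {"series": [[0,0,0,0,0,0,0.1],[0,0,0,0,0,0,-0.5],[0,0,0,0,0,0,-1],[0,0,0,0,0,0,-1],[0,0,0,0,0,0,-1],[0,0,0,0,0,0,-1]]}}

```text
t: 8.18
tcp_pos: [0.5751, -0.2273, 0.0368]
ee_rot: [73.6, 89.8, -22.2]
wrist_force: [-0.1, -0.5, -0.4]
width: 0.982
```

>>> {"name": "jog_arm", "arguments": {"series": [[-0.01,0,0,0,0,0,-1],[-0.02,0,0,0,0,0,-1],[-0.035,0,0,0,0,0,-1],[-0.035,0,0,0,0,0,-1],[-0.035,0,0,0,0,0,-1],[-0.035,0,0,0,0,0,-1],[0,0,0,0,0,0,-1],[0,0,0,0,0,0,-1]]}}

```text
t: 8.85
tcp_pos: [0.5761, -0.2275, 0.2099]
ee_rot: [73.1, 89.6, -22.7]
wrist_force: [0.2, -0.3, 0.4]
width: 0.998
```

```bash
python3 pic.py scene s4 150 190 270 280;python3 pic.py top t4 250 135 390 225;  python3 go.py .588 -.083 .18 50
```

```text
5
5
t 8.95 pos [ 0.5741 -0.2272  0.2066] yhead -5.84 j [ 36.  33. -26.  95.  17.  56.  -2.] w 1.002 F [-0.2 -0.2 -0.1] M [-0.07 -0.02 -0.  ]
shift(tool) [ 0.0264 -0.0009 -0.1448] rotvec [-0.9747  0.0016 -0.0011] deg [-55.8   0.1  -0.1]
```

View pics/s4.png

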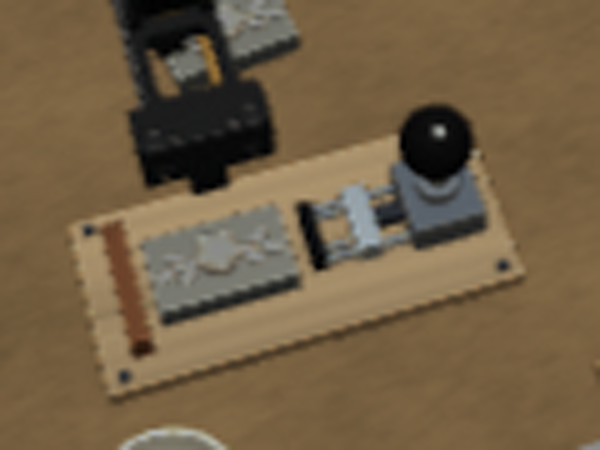

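View pics/t4.png

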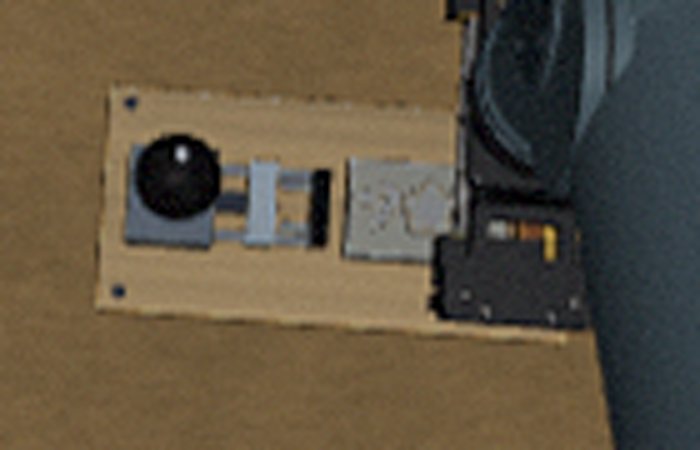

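>>> {"name": "jog_arm", "arguments": {"series": [[0,0,-0.036,0,0,0,-1],[0,0,-0.036,0,0,0,-1],[0,0,-0.036,0,0,0,-1],[0,0,-0.036,0,0,0,-1],[0,-0.001,0,-0.12,0,0,-1],[0,0,0,-0.12,0,0,-1],[0,0,0,-0.12,0,0,-1],[0,0,0,-0.12,0,0,-1],[0,0,0,-0.12,0,0,-1],[0,0,0,-0.12,0,0,-1]]}}

```text
t: 9.78
tcp_pos: [0.5872, -0.0836, 0.205]
ee_rot: [-93.6, 89.9, -147.9]
wrist_force: [-0.1, 0.3, 0.1]
width: 0.999
```

>>> {"name": "jog_arm", "arguments": {"series": [[0,0,0,-0.12,0,0,-1],[0,0,0,-0.12,0,0,-1],[0,0,0,-0.12,0,0,-1],[0,0,0,-0.12,0,0,-1],[0,0,0,-0.12,0,0,-1],[0,0,0,-0.12,0,0,-1],[0,0,0,-0.12,0,0,-1],[0,0,0,-0.12,0,0,-1],[0,0,0,-0.12,0,0,-1],[0,0,0,0,0,0,-1]]}}

```text
t: 10.62
tcp_pos: [0.5873, -0.0838, 0.205]
ee_rot: [161.7, 90.0, 169.3]
wrist_force: [-0.2, -0.1, -0.4]
width: 1.002
```

```bash
python3 go.py .5886 -.0829 .135 97
python3 - <<'E'
from h import *
# plaque seat & jaw measured in t4/s4
q=np.radians(-5.85);c,s=np.cos(q),np.sin(q)
def J(P):
    D=np.asarray(P)[...,:2]-[.5798,-.1738]
    return np.stack([c*D[...,0]+s*D[...,1],-s*D[...,0]+c*D[...,1]],-1)
d=load("s4.npz");S=lambda l:(np.array([150+a/5 for a,b in l]),np.array([190+b/5 for a,b in l]))
print("plaque top corners",J(world(d,*S([(142,240),(270,205),(297,275),(163,315)]),z=.030)).round(4))
d=load("t4.npz");T=lambda l:(np.array([250+a/5 for a,b in l]),np.array([135+b/5 for a,b in l]))
print("top: plaque end",J(world(d,*T([(349,158),(344,257)]),z=.030)).round(4),"jaw",J(world(d,*T([(330,170),(328,245)]),z=.031)).round(4))
E
```

```text
t 10.62 pos [ 0.5873 -0.0838  0.205 ] yhead 97.54 j [ 39.  39. -51.  98.  34.  61.  75.] w 1.002 F [-0.2 -0.1 -0.4] M [ 0.11 -0.2   0.02]
shift(tool) [0.07   0.0007 0.0015] rotvec [ 0.0094 -0.0007 -0.0002] deg [ 0.5 -0.  -0. ]
plaque top corners [[-0.0262 -0.0968]
 [-0.0257 -0.0133]
 [ 0.0296 -0.0102]
 [ 0.0306 -0.096 ]]
top: plaque end [[ 0.0291 -0.0099]
 [-0.0277 -0.0103]] jaw [[ 0.0213  0.0005]
 [-0.0217 -0.0008]]
```

>>> {"name": "jog_arm", "arguments": {"series": [[0.035,0.0007,0.0012,0,0,0,-1],[0.035,0,0,0,0,0,-1],[0.025,0,0,0,0,0,-1],[0.012,0,0,0,0,0,-1],[0.002,0,0,0,0,0,-1],[0,0,0,0,0,0,-1]]}}

```text
t: 11.12
tcp_pos: [0.5895, -0.0827, 0.0975]
ee_rot: [-29.1, 89.9, -21.9]
wrist_force: [0.4, 0.5, 0.5]
width: 0.998
```

```bash
python3 go.py .5886 -.0829 .094 97.5; python3 pic.py scene s5 150 150 310 270; python3 pic.py top t5 250 135 390 225
```

```text
t 11.12 pos [ 0.5895 -0.0827  0.0975] yhead 97.22 j [ 35.  46. -45. 101.  41.  51.  69.] w 0.998 F [0.4 0.5 0.5] M [ 0.09 -0.12  0.02]
shift(tool) [ 0.0035 -0.0001 -0.0009] rotvec [-0.0048  0.0013  0.0007] deg [-0.3  0.1  0. ]
5.0
5
```

View pics/s5.png

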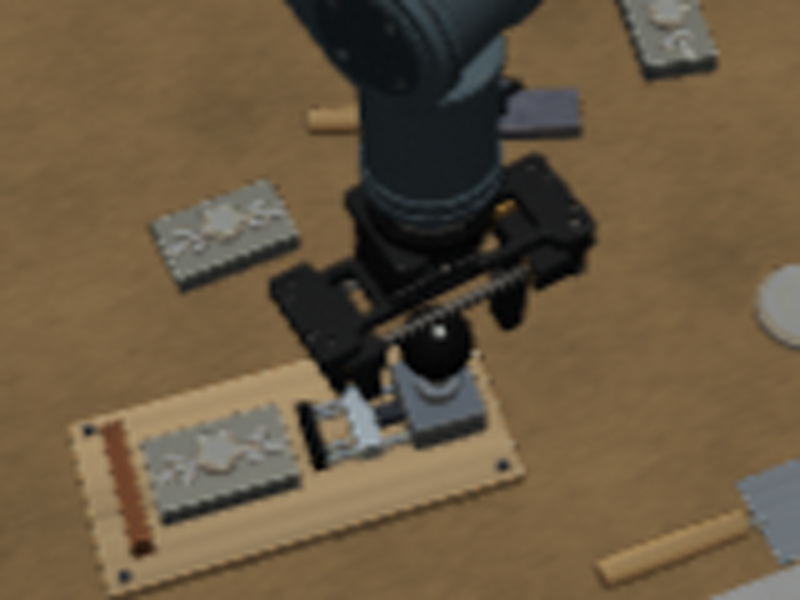

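View pics/t5.png

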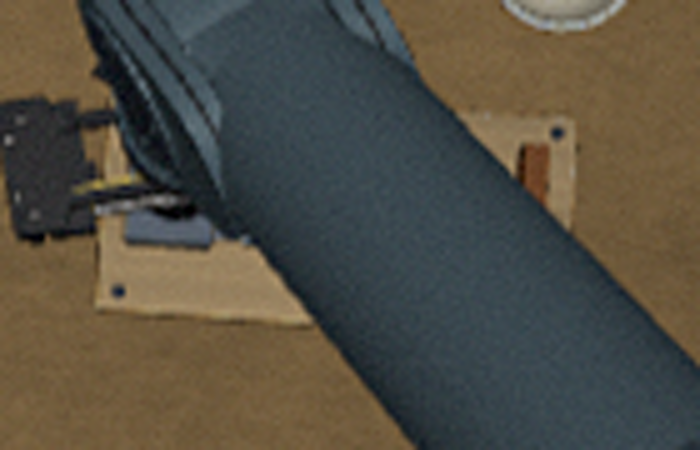

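>>> {"name": "jog_arm", "arguments": {"series": [[0.0025,0,-0.0009,0,0,0,-1],[0,0,0,0,0,0,1],[0,0,0,0,0,0,1],[0,0,0,0,0,0,1],[0,0,0,0,0,0,1],[0,0,0,0,0,0,1],[0,0,0,0,0,0,1],[0,0,0,0,0,0,1],[0,0,0,0,0,0,1],[0,0,0,0,0,0,1]]}}

```text
t: 12.05
tcp_pos: [0.5888, -0.0831, 0.0953]
ee_rot: [-29.1, 89.8, -21.8]
wrist_force: [-1.2, 0.4, 0.6]
width: 0.527
```

```bash
python3 go.py .5886 -.0829 .094 97.5
```

```text
t 12.05 pos [ 0.5888 -0.0831  0.0953] yhead 97.29 j [ 35.  46. -45. 101.  41.  51.  69.] w 0.527 F [-1.2  0.4  0.6] M [ 0.19 -0.05 -0.02]
shift(tool) [ 0.0013  0.0002 -0.0002] rotvec [-0.0036  0.0023  0.0013] deg [-0.2  0.1  0.1]
```

>>> {"name": "jog_arm", "arguments": {"series": [[0,0,0,0.05,0,0,1],[0,0,0,0.05,0,0,1],[0,0,0,0.05,0,0,1],[0,0,0,0.05,0,0,1],[0,0,0,0.05,0,0,1],[0,0,0,0.05,0,0,1]]}}

```text
t: 12.55
tcp_pos: [0.5888, -0.0831, 0.0953]
ee_rot: [-15.3, 89.8, -25.3]
wrist_force: [-0.1, -0.0, 0.3]
width: 0.529
```

```bash
python3 go.py .5886 -.0829 .095 97.3; python3 pic.py scene s6 150 190 270 280
```

```text
t 12.55 pos [ 0.5888 -0.0831  0.0953] yhead 80.01 j [ 33.  45. -41. 101.  38.  49.  54.] w 0.529 F [-0.1 -0.   0.3] M [ 0.1  -0.11  0.23]
shift(tool) [ 0.0003  0.0001 -0.0002] rotvec [-0.3018  0.0025  0.0011] deg [-17.3   0.1   0.1]
5
```

View pics/s6.png

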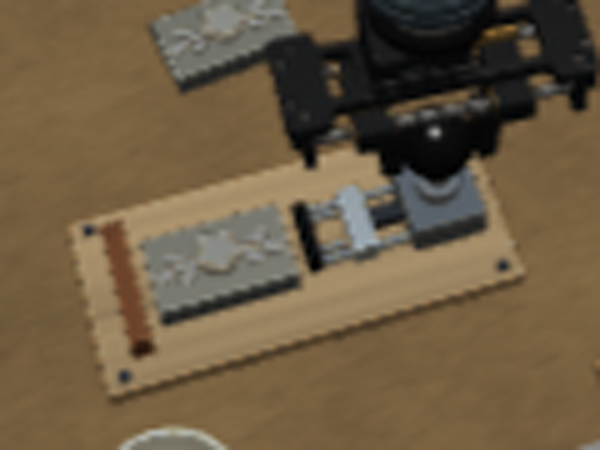

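>>> {"name": "jog_arm", "arguments": {"series": [[0,0,0,0.08,0,0,1],[0,0,0,0.08,0,0,1],[0,0,0,0.08,0,0,1],[0,0,0,0.08,0,0,1],[0,0,0,0.08,0,0,1],[0,0,0,0.08,0,0,1],[0,0,0,0.08,0,0,1],[0,0,0,0.08,0,0,1],[0,0,0,0.08,0,0,1],[0,0,0,0.08,0,0,1]]}}

```text
t: 13.43
tcp_pos: [0.5888, -0.0831, 0.0953]
ee_rot: [27.7, 89.8, -28.1]
wrist_force: [-1.1, -0.2, 0.9]
width: 0.529
```

```bash
python3 go.py .5886 -.0829 .095 97.3; python3 pic.py scene s7 150 190 270 280
```

```text
t 13.43 pos [ 0.5888 -0.0831  0.0953] yhead 34.16 j [ 26.  42. -31. 101.  29.  45.  15.] w 0.529 F [-1.1 -0.2  0.9] M [-0.06 -0.02  0.22]
shift(tool) [ 0.0003 -0.0001 -0.0003] rotvec [-1.1021e+00  2.9000e-03  2.0000e-04] deg [-63.1   0.2   0. ]
5
```

View pics/s7.png

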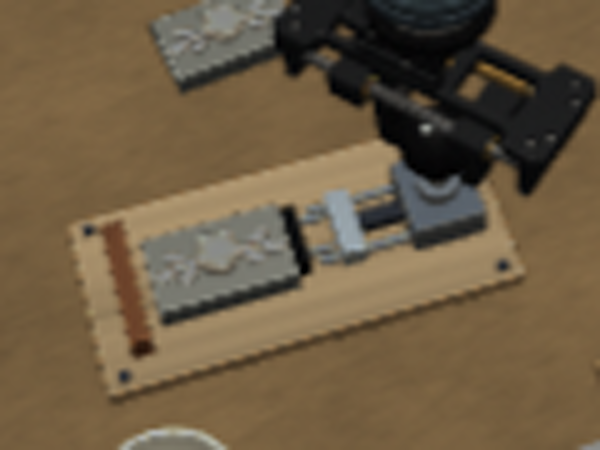

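>>> {"name": "jog_arm", "arguments": {"series": [[0,0,0,0.08,0,0,1],[0,0,0,0.08,0,0,1],[0,0,0,0.08,0,0,1],[0,0,0,0.08,0,0,1],[0,0,0,0.08,0,0,1]]}}

```text
t: 13.9
tcp_pos: [0.5888, -0.0831, 0.0953]
ee_rot: [50.2, 89.9, -28.5]
wrist_force: [-0.6, -0.9, 1.0]
width: 0.529
```

```bash
python3 go.py .5886 -.0829 .095 97.3; python3 pic.py scene s8 150 190 270 280
```

```text
t 13.9 pos [ 0.5888 -0.0831  0.0953] yhead 11.33 j [ 22.  40. -26. 102.  24.  43.  -4.] w 0.529 F [-0.6 -0.9  1. ] M [-0.11  0.1   0.21]
shift(tool) [ 0.0003 -0.0001 -0.0002] rotvec [-1.5005e+00  2.8000e-03 -4.0000e-04] deg [-86.    0.2  -0. ]
5
```

View pics/s8.png

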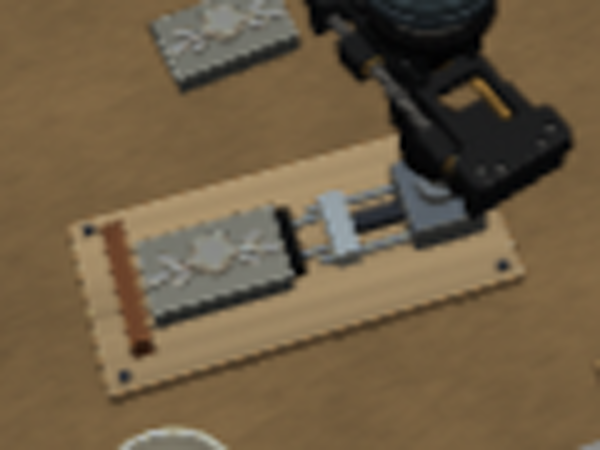

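>>> {"name": "jog_arm", "arguments": {"series": [[0,0,0,0.05,0,0,1],[0,0,0,0.05,0,0,1],[0,0,0,0.05,0,0,1]]}}

```text
t: 14.2
tcp_pos: [0.5888, -0.0831, 0.0953]
ee_rot: [58.8, 89.9, -28.3]
wrist_force: [0.6, 0.2, 2.0]
width: 0.531
```

```bash
python3 go.py .5886 -.0829 .095 97.3
```

```text
t 14.2 pos [ 0.5888 -0.0831  0.0953] yhead 2.89 j [ 21.  40. -24. 102.  22.  43. -11.] w 0.531 F [0.6 0.2 2. ] M [-0.03  0.11  0.2 ]
shift(tool) [ 0.0003 -0.0002 -0.0002] rotvec [-1.6477e+00  2.8000e-03 -6.0000e-04] deg [-94.4   0.2  -0. ]
```

>>> {"name": "jog_arm", "arguments": {"series": [[0,0,0,0.04,0,0,1],[0,0,0,0.04,0,0,1]]}}

```text
t: 14.37
tcp_pos: [0.5888, -0.0831, 0.0953]
ee_rot: [63.1, 89.9, -28.6]
wrist_force: [-0.6, 0.8, 1.0]
width: 0.529
```

```bash
python3 go.py .5886 -.0829 .095 97.3;python3 pic.py scene s9 150 190 270 280
```

```text
t 14.37 pos [ 0.5888 -0.0831  0.0953] yhead -1.66 j [ 20.  40. -22. 102.  21.  43. -15.] w 0.529 F [-0.6  0.8  1. ] M [-0.03  0.2   0.24]
shift(tool) [ 0.0003 -0.0002 -0.0002] rotvec [-1.7273e+00  2.8000e-03 -7.0000e-04] deg [-99.    0.2  -0. ]
5
```

View pics/s9.png

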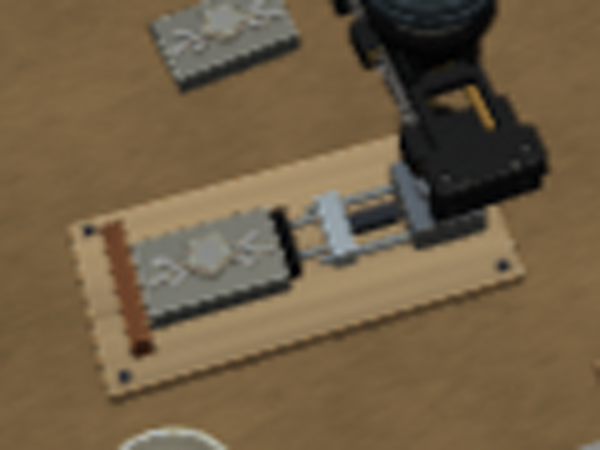

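```bash
cat > avg.py <<'E'
from go import *
L=[];o=arm.get_obs();L.append(o["moment"][2])
for i in range(8):
    arm.get_image("top");L.append(arm.get_obs()["moment"][2])
print(np.round(L,3),"mean",np.mean(L).round(3)); delta(.5886,-.0829,.095,97.3)
E
python3 avg.py
```

```text
[ 0.091 -0.073 -0.09   0.009  0.012  0.02   0.051  0.057  0.077] mean 0.017
t 14.82 pos [ 0.5888 -0.0832  0.0953] yhead -1.77 j [ 20.  40. -22. 102.  21.  43. -15.] w 0.529 F [-0.8  0.7  2.1] M [-0.05  0.19  0.08]
shift(tool) [ 0.0003 -0.0002 -0.0003] rotvec [-1.7291e+00  2.7000e-03 -9.0000e-04] deg [-99.1   0.2  -0.1]
```

>>> {"name": "jog_arm", "arguments": {"series": [[0,0,0,0.04,0,0,1],[0,0,0,0.04,0,0,1],[0,0,0,0.04,0,0,1]]}}

```text
t: 15.07
tcp_pos: [0.5888, -0.0831, 0.0953]
ee_rot: [74.6, 89.9, -24.2]
wrist_force: [0.1, -0.6, 1.9]
width: 0.528
```

```bash
python3 avg.py;python3 pic.py scene s10 150 190 270 280
```

```text
[ 0.214  0.092 -0.104 -0.161 -0.076 -0.064 -0.115 -0.138 -0.047] mean -0.044
t 15.47 pos [ 0.5888 -0.0831  0.0953] yhead -8.68 j [ 19.  39. -21. 102.  20.  42. -21.] w 0.531 F [-0.2  0.5  2.6] M [ 0.13  0.26 -0.05]
shift(tool) [ 0.0003 -0.0002 -0.0002] rotvec [-1.8497e+00  2.7000e-03 -1.2000e-03] deg [-1.06e+02  2.00e-01 -1.00e-01]
5
```

View pics/s10.png

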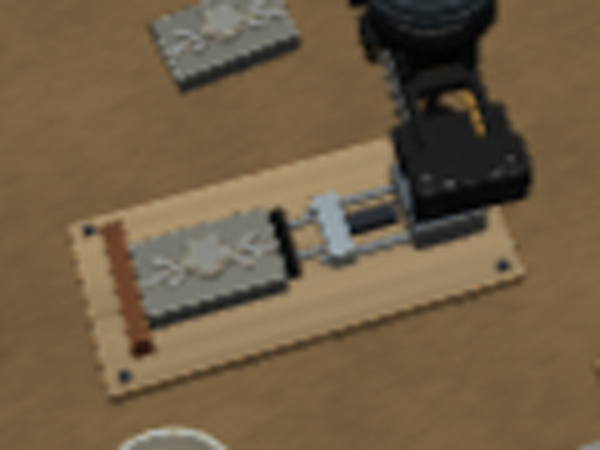

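>>> {"name": "jog_arm", "arguments": {"series": [[0,0,0,0.04,0,0,1],[0,0,0,0.04,0,0,1]]}}

```text
t: 15.68
tcp_pos: [0.5888, -0.0832, 0.0953]
ee_rot: [78.9, 89.9, -24.5]
wrist_force: [-0.1, 0.3, 3.8]
width: 0.53
```

```bash
python3 go.py .5886 -.0829 .095 97.3
```

```text
t 15.68 pos [ 0.5888 -0.0832  0.0953] yhead -13.32 j [ 18.  39. -20. 102.  19.  42. -25.] w 0.53 F [-0.1  0.3  3.8] M [0.06 0.33 0.21]
shift(tool) [ 0.0003 -0.0002 -0.0002] rotvec [-1.9307e+00  2.8000e-03 -1.2000e-03] deg [-1.106e+02  2.000e-01 -1.000e-01]
```

>>> {"name": "jog_arm", "arguments": {"series": [[0,0,0,0.04,0,0,1],[0,0,0,0.04,0,0,1]]}}

```text
t: 15.85
tcp_pos: [0.5887, -0.0832, 0.0953]
ee_rot: [80.1, 89.9, -27.8]
wrist_force: [-0.1, -0.0, 2.8]
width: 0.532
```

```bash
python3 go.py .5886 -.0829 .095 97.3
```

```text
t 15.85 pos [ 0.5887 -0.0832  0.0953] yhead -17.91 j [ 17.  39. -18. 102.  17.  42. -29.] w 0.532 F [-0.1 -0.   2.8] M [0.   0.27 0.28]
shift(tool) [ 0.0003 -0.0002 -0.0002] rotvec [-2.0109e+00  2.9000e-03 -1.2000e-03] deg [-1.152e+02  2.000e-01 -1.000e-01]
```

>>> {"name": "jog_arm", "arguments": {"series": [[0,0,0,0.04,0,0,1],[0,0,0,0.04,0,0,1]]}}

```text
t: 16.02
tcp_pos: [0.5888, -0.0832, 0.0953]
ee_rot: [84.4, 89.8, -28.0]
wrist_force: [-1.1, -0.7, 2.5]
width: 0.529
```

```bash
python3 go.py .5886 -.0829 .095 97.3;python3 pic.py scene s11 150 190 270 280
```

```text
t 16.02 pos [ 0.5888 -0.0832  0.0953] yhead -22.49 j [ 16.  39. -17. 102.  16.  42. -32.] w 0.529 F [-1.1 -0.7  2.5] M [0.05 0.29 0.23]
shift(tool) [ 0.0003 -0.0003 -0.0002] rotvec [-2.0907e+00  2.9000e-03 -1.3000e-03] deg [-1.198e+02  2.000e-01 -1.000e-01]
5
```

View pics/s11.png

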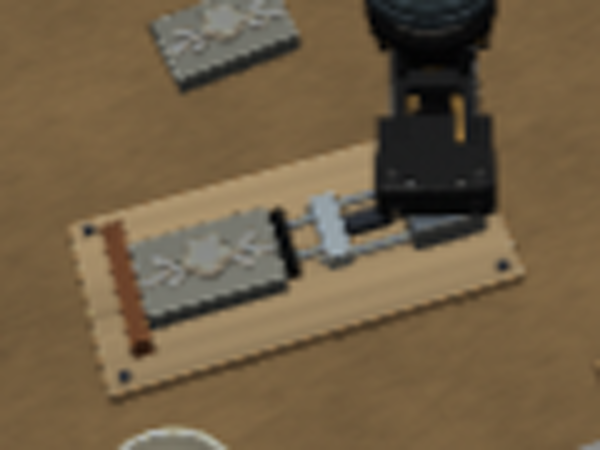

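```bash
cat > trk.py <<'E'
from h import *
from scipy.optimize import minimize
import sys
ref,q=load("s4.npz")["image"].astype(np.float32).mean(2),None
def shift(a,b,box,dirv):
    u0,v0,u1,v1=box
    best=[]
    for s in np.arange(-1,9,.05):
        M=np.float32([[1,0,s*dirv[0]],[0,1,s*dirv[1]]])
        w=cv2.warpAffine(a,M,(512,384),flags=cv2.INTER_CUBIC)
        ub=box[0]+s*dirv[0]; vb=box[1]+s*dirv[1]
        # mask window moving with object
        m=cv2.warpAffine(mask(box),M,(512,384))
        d=(w-b)**2*m
        best.append((d.sum()/m.sum(),s))
    best.sort();c=best[0][1]
    B=np.array([x for x in best if abs(x[1]-c)<.35]);p=np.polyfit(B[:,1],B[:,0],2)
    return -p[1]/2/p[0]
def mask(box):
    m=np.zeros((384,512),np.float32);m[box[1]:box[3],box[0]:box[2]]=1;return m
# unit image dir of jig -y per mm
d4=load("s4.npz")
P=proj(d4,[[.5798,-.1738,.03],[.5798-.00102,-.1738-.00995,.03]]);dv=(P[1]-P[0]);mm=np.linalg.norm(dv)/10;dv/=np.linalg.norm(dv);print("px/mm",mm,dv)
for n,a in [("s6",.30),("s7",1.10),("s8",1.50),("s9",1.728),("s10",1.85),("s11",2.09)]+[(x.split(":")[0],float(x.split(":")[1])) for x in sys.argv[1:]]:
    b=load(n+".npz")["image"].astype(np.float32).mean(2)
    # boxes in raw px: plaque (centre rose), jaw, block
    o=[shift(ref,b,bx,dv)/mm for bx in [(182,231,208,252),(209,229,216,245),(218,226,226,243)]]
    print(n,a,"plaque %.2f jaw %.2f block %.2f mm"%tuple(o))
E
python3 trk.py
```

```text
px/mm 0.3161709024203315 [-0.96222725  0.27224753]
s6 0.3 plaque 0.16 jaw 2.83 block 2.68 mm
s7 1.1 plaque 3.09 jaw 10.27 block 10.65 mm
s8 1.5 plaque 9.43 jaw 14.00 block 14.49 mm
s9 1.728 plaque 10.36 jaw 16.49 block 16.89 mm
s10 1.85 plaque 12.02 jaw 17.70 block 18.23 mm
s11 2.09 plaque 11.92 jaw 17.87 block 20.31 mm
```

>>> {"name": "jog_arm", "arguments": {"series": [[0,0,0,0.04,0,0,1],[0,0,0,0.04,0,0,1]]}}

```text
t: 16.23
tcp_pos: [0.5888, -0.0831, 0.0953]
ee_rot: [90.7, 89.8, -26.4]
wrist_force: [-0.2, -0.1, 3.2]
width: 0.533
```

```bash
python3 go.py .5886 -.0829 .095 97.3
```

```text
t 16.23 pos [ 0.5888 -0.0831  0.0953] yhead -27.02 j [ 16.  39. -16. 102.  15.  41. -36.] w 0.533 F [-0.2 -0.1  3.2] M [0.1  0.36 0.31]
shift(tool) [ 0.0003 -0.0003 -0.0001] rotvec [-2.1699e+00  2.8000e-03 -1.5000e-03] deg [-1.243e+02  2.000e-01 -1.000e-01]
```

>>> {"name": "jog_arm", "arguments": {"series": [[0,0,0,0.04,0,0,1],[0,0,0,0.04,0,0,1]]}}

```text
t: 16.4
tcp_pos: [0.5888, -0.0831, 0.0953]
ee_rot: [94.3, 89.8, -27.3]
wrist_force: [-1.0, 0.3, 2.5]
width: 0.533
```

```bash
python3 go.py .5886 -.0829 .095 97.3;python3 pic.py scene s12 150 190 270 280; python3 trk.py s12:2.25 | tail -1
```

```text
t 16.4 pos [ 0.5888 -0.0831  0.0953] yhead -31.61 j [ 15.  39. -15. 102.  14.  41. -40.] w 0.533 F [-1.   0.3  2.5] M [0.11 0.35 0.36]
shift(tool) [ 0.0003 -0.0003 -0.0001] rotvec [-2.2498e+00  2.9000e-03 -1.6000e-03] deg [-1.289e+02  2.000e-01 -1.000e-01]
5
s12 2.25 plaque 11.89 jaw 17.87 block 22.07 mm
```

>>> {"name": "jog_arm", "arguments": {"series": [[0,0,0,0.04,0,0,1],[0,0,0,0.04,0,0,1]]}}

```text
t: 16.62
tcp_pos: [0.5888, -0.0831, 0.0953]
ee_rot: [100.2, 89.9, -25.9]
wrist_force: [-1.3, -0.5, 1.9]
width: 0.53
```

```bash
python3 go.py .5886 -.0829 .095 97.3;python3 pic.py scene s13 150 190 270 280; python3 trk.py s13:2.33 | tail -1
```

```text
t 16.62 pos [ 0.5888 -0.0831  0.0953] yhead -36.15 j [ 14.  38. -14. 102.  13.  41. -43.] w 0.53 F [-1.3 -0.5  1.9] M [0.15 0.43 0.29]
shift(tool) [ 0.0003 -0.0003 -0.0001] rotvec [-2.3292e+00  2.8000e-03 -1.8000e-03] deg [-1.335e+02  2.000e-01 -1.000e-01]
5
s13 2.33 plaque 11.84 jaw 17.89 block 23.22 mm
```

>>> {"name": "jog_arm", "arguments": {"series": [[0,0,0,0.04,0,0,1],[0,0,0,0.04,0,0,1]]}}

```text
t: 16.83
tcp_pos: [0.5887, -0.0831, 0.0953]
ee_rot: [105.0, 89.9, -25.8]
wrist_force: [-0.6, -0.1, 2.8]
width: 0.531
```

```bash
python3 go.py .5886 -.0829 .095 97.3;python3 pic.py scene s14 150 190 270 280; python3 trk.py s14:2.41 | tail -1
```

```text
t 16.83 pos [ 0.5887 -0.0831  0.0953] yhead -40.71 j [ 13.  38. -13. 102.  12.  41. -47.] w 0.531 F [-0.6 -0.1  2.8] M [0.16 0.35 0.32]
shift(tool) [ 0.0003 -0.0003 -0.0001] rotvec [-2.4088e+00  2.7000e-03 -1.9000e-03] deg [-1.38e+02  2.00e-01 -1.00e-01]
5
s14 2.41 plaque 11.84 jaw 17.90 block 24.16 mm
```

>>> {"name": "jog_arm", "arguments": {"series": [[0,0,0,0.04,0,0,1]]}}

```text
t: 16.97
tcp_pos: [0.5888, -0.0831, 0.0953]
ee_rot: [105.9, 89.9, -27.0]
wrist_force: [-1.5, 0.3, 3.3]
width: 0.53
```

```bash
python3 go.py .5886 -.0829 .095 97.3;python3 pic.py scene s15 150 190 270 280; python3 trk.py s15:2.45 | tail -1
```

```text
t 16.97 pos [ 0.5888 -0.0831  0.0953] yhead -42.9 j [ 13.  38. -12. 102.  12.  41. -49.] w 0.53 F [-1.5  0.3  3.3] M [0.17 0.34 0.37]
shift(tool) [ 0.0003 -0.0003 -0.0001] rotvec [-2.4469e+00  2.8000e-03 -2.0000e-03] deg [-1.402e+02  2.000e-01 -1.000e-01]
5
s15 2.45 plaque 11.80 jaw 17.89 block 24.79 mm
```

View pics/s15.png

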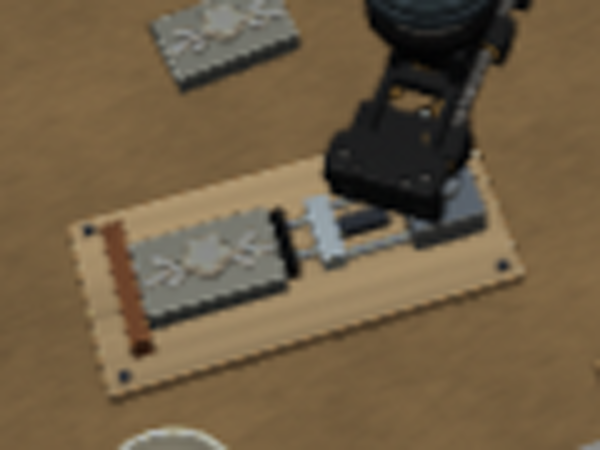

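Block-to-jaw compression reads about 6 mm, which is about 12–13 N. The torque readings agree roughly, so I let go.

>>> {"name": "jog_arm", "arguments": {"series": [[0,0,0,0,0,0,-1],[0,0,0,0,0,0,-1],[0,0,0,0,0,0,-1],[0,0,0,0,0,0,-1],[0,0,0,0,0,0,-1],[0,0,0,0,0,0,-1],[-0.02,0,0,0,0,0,-1],[-0.03,0,0,0,0,0,-1],[-0.03,0,0,0,0,0,-1],[-0.03,0,0,0,0,0,-1]]}}

```text
t: 17.85
tcp_pos: [0.5882, -0.083, 0.2064]
ee_rot: [104.7, 89.9, -28.3]
wrist_force: [-0.4, 0.7, 0.2]
width: 0.998
```

>>> {"name": "jog_arm", "arguments": {"series": [[-0.03,0,0,0,0,0,-1],[-0.02,0,0,0,0,0,-1],[0,0,0,0,0,0,-1],[0,0,0,0,0,0,-1]]}}

```text
t: 18.18
tcp_pos: [0.589, -0.0831, 0.2562]
ee_rot: [115.4, 89.7, -17.7]
wrist_force: [-0.7, -0.0, -1.6]
width: 0.998
```

```bash
python3 go.py .5886 -.0829 .095 97.3;python3 pic.py scene s16 150 190 270 280; python3 trk.py s16:2.45 | tail -1; python3 pic.py scene s17 0 0 512 384;python3 pic.py top t17 250 135 390 225
python3 - <<'E'
from h import *
q=np.radians(-5.85);c,s=np.cos(q),np.sin(q)
def J(P):
    D=np.asarray(P)[...,:2]-[.5798,-.1738]
    return np.stack([c*D[...,0]+s*D[...,1],-s*D[...,0]+c*D[...,1]],-1)
d=load("s16.npz");im=d["image"].astype(int)
X=cloud(d)
m=(np.hypot(X[...,0]-.574,X[...,1]+.235)<.06)&(X[...,2]>.026)&(X[...,2]<.04)&(abs(im[...,0]-im[...,2])<40)&(im.sum(2)>250)
print(cv2.minAreaRect((J(X[m])*1000).astype(np.float32)))
E
```

```text
t 18.18 pos [ 0.589  -0.0831  0.2562] yhead -43.08 j [ 15.  26. -15.  97.   8.  58. -46.] w 0.998 F [-0.7 -0.  -1.6] M [-0.01 -0.03  0.01]
shift(tool) [ 0.1612 -0.0012  0.0004] rotvec [-2.4501  0.0046 -0.0046] deg [-140.4    0.3   -0.3]
5
s16 2.45 plaque 11.88 jaw 17.90 block 23.97 mm
1.5625
5
((-0.08765602111816406, -55.899742126464844), (57.51258087158203, 104.2551040649414), 0.4793583154678345)
```

View pics/s16.png

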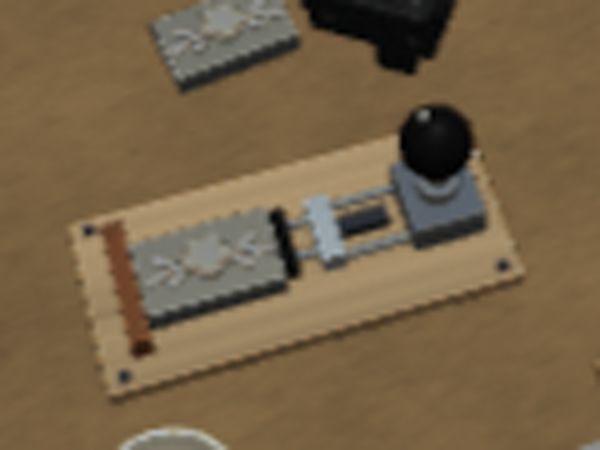

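View pics/s17.png

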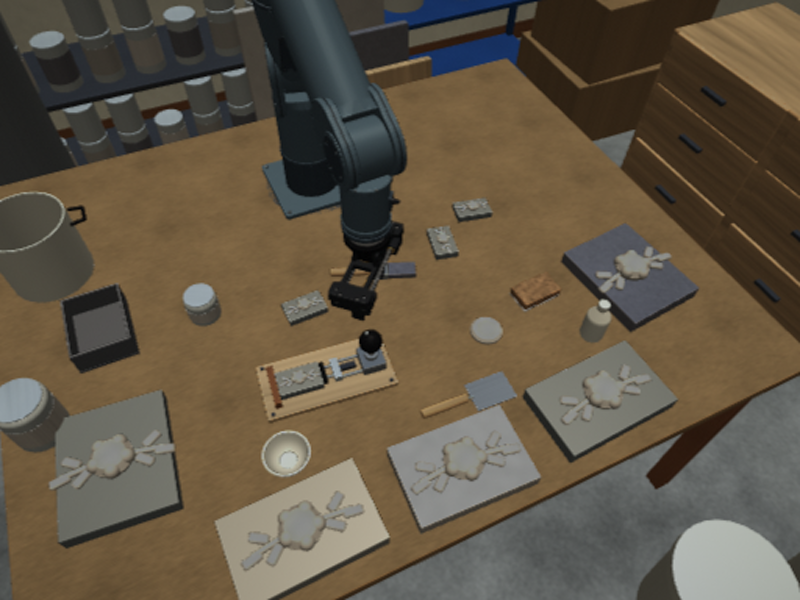

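View pics/t17.png

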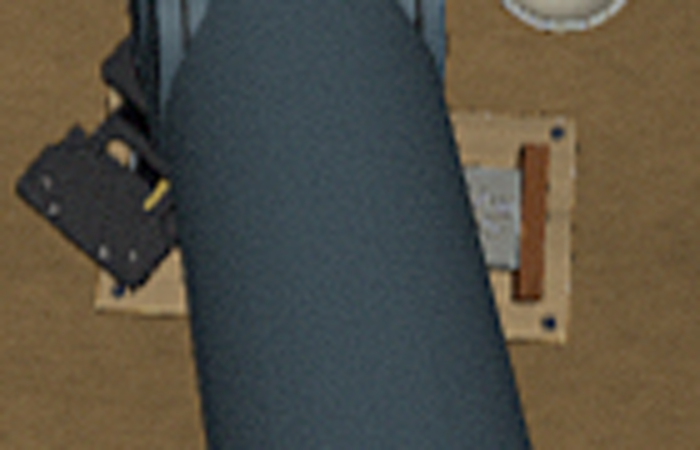

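```bash
python3 -c "
from bench import arm
print(arm.close_job())"
```

```text
the job is handed in; nothing more can be done
None
```

I laid the plaque in the jig rose up and let it go, then clamped it against the fence at an estimated 11–13 N. The job was handed in at about 18 s of the 72 s; no verdict was reported.

- **Plaque choice:** of the four small plaques I took the one farthest from the base, at 0.50 m; the others were at 0.40 to 0.43 m.
- **Laying it down:** it lay flat, about 1 to 2 mm off the middle line, and clear of both fence and jaw before clamping.
- **Clamping:** I turned the ball 2.45 rad in a single grip. The images show the jaw stopped moving, with the plaque on the fence, at about 1.85 rad. The feed block went on about 6 mm after that.
- **Final picture:** the plaque is flat and square against the fence, the gripper is clear of everything, and nothing else looks moved.

**Checks that disagreed or failed:**
- The wrist torque was noisy. Single readings near the end ran from 0.29 to 0.37 N m, which alone would mean 7 to 15 N, so I relied mainly on the image tracking.
- The feed block read 0.8 mm farther back after release. I put that down to the hand partly covering it before; the clear view gives about 11–12 N.
- Image tracking of the plaque itself gave unreliable distances, and the final outline fit of the plaque came out too long (104 mm instead of 90 mm). I disregarded both for its distance from the fence and judged that by eye.
- The two cameras disagreed by 2 to 5 mm on some positions.

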